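# Pack the markers into the nested twist-lock canister

## Robot

A 7-joint arm with a two-finger parallel gripper is mounted at the origin on the work surface. World frame = base frame: x ahead of the robot, y to its left, z up, the work surface at z = 0. Lengths are in m, angles in rad, forces in N, time in s.
With the tool pointing down it reaches from about 0.425 to 0.95 m from the base axis. Payload 4.7 kg.
Tool frame: the origin (TCP) lies at the centre of the arm's flange, where the gripper is bolted on; the fingertips stand 182 mm ahead of it and the grasp point (between the pads) lies 164 mm ahead of it; z points along the fingers, y is the direction in which the jaws open and shut (so a half turn about z gives the same grasp; the last joint's range is limited). The gripper opens to 87 mm and grips with 3 to 60 N. Pads are 19 mm wide; open, the fingers measure 117 mm over their backs; the gripper's body (75 mm by 190 mm) begins 51 mm behind the grasp point.
Start: joints at [1.077, 0.469, -0.049, 1.532, 0.024, 1.141, -0.082], TCP at [0.303, -0.603, 0.405] pointing down, gripper open.
Joint ranges: [-2.59, 2.59], [-0.33, 1.99], [-1.39, 1.29], [0.1, 2.45], [-1.04, 4.18], [0.21, 1.99], [-2.66, 2.66]. Speed limits (rad/s): [2.57, 2.57, 3.14, 3.14, 3.14, 3.14, 3.14].

## Interface

Orientations are given as [roll, pitch, yaw] about the fixed x, y, z axes, in that order (R = Rz(yaw) Ry(pitch) Rx(roll)).
In Python, from station import sense, snapshot, get_calibration, finish_job gives the robot as it stands.
- The arm moves only by the shell command python3 -m pendant 'ROWS' [FORCE]. ROWS is JSON, a list that holds one entry, the list of rows, each a list of 7 numbers: the shift along the tool's x, y, z in mm, then the turn, a rotation vector about the tool's x, y, z in rad, then the finger opening in mm, from 0 to 87. In form: [[[x, y, z, wx, wy, wz, fingers], ...]]. A call has 1 to 20 rows; each row shifts and turns the commanded pose from where the row before left it, along the tool's axes as they then stand; what a row does not reach is not made up. A row lasts 1/12 s, in which the tool goes at most 41.7 mm and 7.16 degrees, less where a joint would pass 70% of its speed; a pose out of reach is approached as far as the arm can. A call with a gripper value outside its range is refused whole. The fingers move at their own pace and stop on an object; FORCE is the grip in N (left out, the last holds). Time passes only in rows, so rows that do not move let the fingers close. It gives the time, the measured TCP pose, the force and the opening at its end, in the units of the state.
- sense(): the state, without advancing time (a new reading comes with each control period).
- snapshot(name): name is "scene" or "side" or "wrist"; returns the picture (384x512x3 uint8, blue, green, red); there is no depth.
- get_calibration(name): a dict with "fov_y" (degrees; the focal length in pixels is half the picture's height over the tangent of half this angle, whatever the lens; pixels are square), "cx", "cy" (the principal point, pixels), "D" ([k1, k2, p1, p2, k3] as OpenCV has them; the pictures are not rectified), "cam_to_world" (4x4, takes a point from camera to world coordinates); the wrist camera has in their place "T_tool_cam" (4x4, takes a point from camera to tool coordinates, whose origin is the TCP and whose axes are the flange's). Camera axes: x right, y down, z forward; pixel columns grow to the right and rows downward; lengths in m; the calibration is good to about 2 mm. A picture is of the moment at which its call begins: read the wrist's pose just before it. get_calibration takes no time and is no camera call.
- finish_job(): hands the job in, once; it reports no verdict.
The state is a dict: "time_s": time; "qpos": joint angles; "dq": joint speeds; "effort": joint torques, N m; "ee_pos": TCP position; "orientation": TCP orientation; "force": force on the tool from outside, world axes, zero at the start; "ft_torque": the same for the moment, N m; "opening": finger opening in m.
Only numpy, scipy, OpenCV 4.12 (cv2) and the standard library are available. Lean on these libraries where they do the work, as an engineer would, in place of code of your own. Each camera call takes 0.05 s, during which the arm holds its last target. There are 200 camera calls.

## Task

Pack the markers away for storage. Stand the small white canister inside the big canister's base that is bolted to the worktop, pull every marker out of the wooden organiser and stand them all in the small canister; once that is loaded, lower the tall metal cover over it right down onto the base and twist it clockwise (seen from above) until it locks, with the handle in line with the base's two bolted ears. Leave the other things on the table where they are.

Things in the scene. Friction and masses are not known exactly. Their poses are not given: they have to be found in the camera images.
- base: Base of the big canister, bolted down (place and yaw vary). Round dark flange 126 mm across, 10 mm thick, its flat top also the floor for the small canister; on it a metal neck, outer diameter 82, inner 74 mm, topping out 38 mm above the table. Two square ears with bolts stick out at +y and -y to 85 mm from the axis. Origin: centre of the underside, at table level; z up.
- base_lug (a point): Centre of the +y lug of the base (axes as the base). Two outward lugs sit on the neck over the ears (+y and -y), each 44 degrees of arc, out to 48 mm from the axis, 28 to 36 mm above the table; between them the neck is bare. A stop rib under each lug ends the cover's clockwise turn when its handle lies along the base's y axis.
- cover: Cover of the big canister, loose, starts upright, any yaw: metal can open below, outer diameter 107 (122 at the heavy steel rim, the lowest 10 mm), inner 101, height 126 mm, with a black bar handle on top; 160 mm tall in all, about 400 g. Origin: centre of its open underside; z up, x along the handle. Down on the base its rim rests on the flange, origin 10 mm above the base's origin.
- cover_handle (a point): Middle of the cover's bar handle, 146 mm above the cover's origin: 80 mm long (x), 22 mm wide (y), 34 mm high (126 to 160 mm above the rim). Axes as the cover.
- cover_tab (a point): The inward tab inside the cover's rim at +x; a twin at -x (under the handle's ends): 12 mm wide, in to 44 mm from the axis, 4 to 12 mm above the rim. The cover goes down only with tabs between lugs: handle within 55 degrees of the base's x axis, either way round, 2.5 mm play. Then turn it clockwise (from 30 degrees clockwise: 60 more) to the stop. Turns freely, no spring.
- inner: Small canister, loose: a white plastic cup, open at the top, outer diameter 66 mm, inner diameter 60 mm, 90 mm tall, floor 4 mm thick (weighted), 180 g. Origin at the centre of its underside; z up. It starts upright on the table. Standing in the base, its origin is 10 mm above the base's origin and there are 4 mm of play all round.
- organiser: Wooden desk organiser, a fixed block 210 mm long (x), 52 mm wide (y) and 65 mm high, with five square wells 20 mm wide and 57 mm deep in a row along x, 40 mm apart, at x = -80, -40, 0, +40 and +80 mm. Origin at the centre of its underside, at table level. Its place and yaw vary.
- marker1_mid (a point): Thick marker (1 of up to five alike; 3 to 5 are there): a plain cylinder 110 mm long, 15 mm in diameter, white with a black upper part, about 30 g. This point is its centre, half way along; z along its length, towards the black end. It starts upright in one of the organiser's five wells, with 53 mm standing proud.
- marker2_mid (a point): Thick marker (2 of up to five alike; 3 to 5 are there): a plain cylinder 110 mm long, 15 mm in diameter, white with a black upper part, about 30 g. This point is its centre, half way along; z along its length, towards the black end. It starts upright in one of the organiser's five wells, with 53 mm standing proud.
- marker3_mid (a point): Thick marker (3 of up to five alike; 3 to 5 are there): a plain cylinder 110 mm long, 15 mm in diameter, white with a black upper part, about 30 g. This point is its centre, half way along; z along its length, towards the black end. It starts upright in one of the organiser's five wells, with 53 mm standing proud.
- marker4_mid (a point): Thick marker (4 of up to five alike; 3 to 5 are there): a plain cylinder 110 mm long, 15 mm in diameter, white with a black upper part, about 30 g. This point is its centre, half way along; z along its length, towards the black end. It starts upright in one of the organiser's five wells, with 53 mm standing proud.
- marker5_mid (a point): Thick marker (5 of up to five alike; 3 to 5 are there): a plain cylinder 110 mm long, 15 mm in diameter, white with a black upper part, about 30 g. This point is its centre, half way along; z along its length, towards the black end. It starts upright in one of the organiser's five wells, with 53 mm standing proud.
- tape: Bystander: cardboard tape roll lying flat, 90 mm in diameter, 24 mm high. Origin at the centre of its underside.
- glue: Bystander: small white glue bottle, 42 mm in diameter, 110 mm tall. Origin at the centre of its underside.
- wipes: Bystander: tub of wipes, 84 mm in diameter, 180 mm tall. Origin at the centre of its underside.
- tissues: Bystander: tissue box, 110 x 200 x 75 mm high. Origin at the centre of its underside.
- stapler: Bystander: stapler, 150 x 36 mm, about 52 mm high. Origin at the centre of its underside.
- sanitiser: Bystander: clear bottle, 60 mm in diameter, 150 mm tall. Origin at the centre of its underside.
Mind the look-alikes: they are no part of the job. Leave any blue or purple look-alike of the cover alone.

How it is judged:
By the outcome, as a careful person would: the job done as asked, in the order asked, and still so for the second after the job is handed in, with the robot touching nothing.
Of marker1, marker2, marker3, marker4, marker5 only 3 to 5 are there at a start; the rules pass over those that are not, and their reading is None.
At some moment in a run one of cover, inner may be knocked a few centimetres aside while the robot is not near it.
It also fails if it takes over 210 s, if anything falls off the work surface, if the arm or the gripper's body presses on something with over 40 N, if the wrist force passes 120 N, or if a joint passes its speed limit or range.

## Working session

There is one attempt and no reset: what is moved stays moved. The work goes in short steps, Python scripts to look and compute and a shell command to move; the robot and the scene stay as the last step left them, time stands still between calls to the robot, and variables do not carry over. Pictures are saved under pics/ and viewed, about 12 in all and at most 16, crops included, and the job is handed in when it is done.

```bash
mkdir -p pics; ls
python3 - <<'E'
from station import *
import cv2,numpy as np
for n in ("scene","side"):
    im=snapshot(n); cv2.imwrite(f"pics/{n}0.png",im)
    c=get_calibration(n); print(n,c)
print({k:v for k,v in get_calibration("wrist").items()})
s=sense();print(s)
a=[cv2.imread(f"pics/{n}0.png") for n in ("scene","side")]
E
```

```text
pics
scene {'fov_y': 57.93656883246309, 'cx': 253.35128228833125, 'cy': 188.8231549024805, 'D': array([-0.0694504,  0.       ,  0.       ,  0.       ,  0.       ]), 'cam_to_world': array([[ 0.88350121,  0.29552285, -0.36344444,  0.87758539],
       [ 0.46822154, -0.53405514,  0.70395575, -0.69388619],
       [ 0.01393564, -0.79211827, -0.61020852,  0.64183089],
       [ 0.        ,  0.        ,  0.        ,  1.        ]])}
side {'fov_y': 57.319785729514045, 'cx': 256.65553262094136, 'cy': 196.6104309349828, 'D': array([0.01319577, 0.        , 0.        , 0.        , 0.        ]), 'cam_to_world': array([[-0.88057827, -0.3327114 ,  0.33746857,  0.31200817],
       [-0.47388535,  0.6124688 , -0.63270422,  0.47067235],
       [ 0.00381894, -0.717067  , -0.69699378,  0.68263254],
       [ 0.        ,  0.        ,  0.        ,  1.        ]])}
{'fov_y': 69.60276156360888, 'cx': 255.4366198694086, 'cy': 190.68760860590862, 'D': array([-0.01520103,  0.        ,  0.        ,  0.        ,  0.        ]), 'T_tool_cam': array([[ 4.25238475e-05, -9.63844388e-01, -2.66465745e-01,
         7.30757166
[... 235 characters left out ...]

         1.00000000e+00]])}
{'time_s': 0.1, 'qpos': array([ 1.07712898,  0.46938602, -0.04857837,  1.53356366,  0.02412709,
        1.14102447, -0.0823091 ]), 'dq': array([-0.0007547 , -0.00087033, -0.00018767, -0.00214242,  0.00197281,
       -0.00125044, -0.00038189]), 'effort': array([-1.33002318e-04, -5.09171462e+01, -8.13206448e-02, -2.36829793e+01,
       -6.15071529e-02,  3.44214134e-02,  6.21882646e-05]), 'ee_pos': array([ 0.30245956, -0.60320172,  0.40379161]), 'orientation': array([-3.13980007e+00,  9.52363813e-05,  4.64783629e-01]), 'force': array([-0.7746479 ,  0.46562867, -0.41241827]), 'ft_torque': array([-0.01570959, -0.01735271,  0.01845455]), 'opening': 0.08720305618868686}
```

View pics/scene0.png

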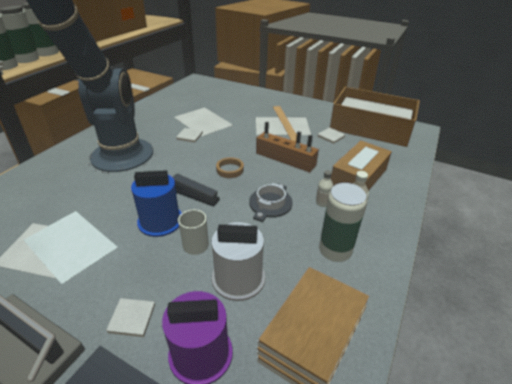

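View pics/side0.png

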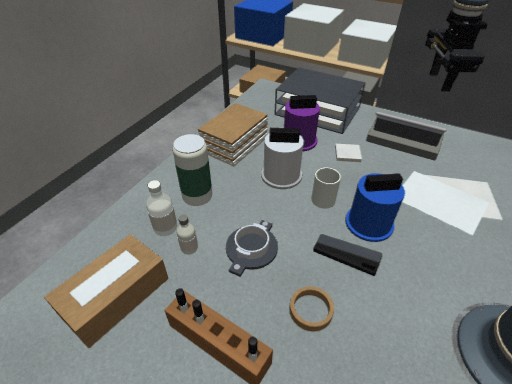

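The scene view shows three look-alike covers: blue (157,205), purple (197,340) and grey metal (238,260). The grey metal one fits the description. The cup is at (195,230), the base at (270,200), and the organiser at (287,150) with 3 markers. In the side view the metal cover is at (284,157), the cup at (326,187), the base at (252,245), and the marker tops at (181,297), (197,307) and (253,346).

```bash
cat > h.py <<'E'
import numpy as np,cv2
from station import *
from scipy.spatial.transform import Rotation as R
def KD(n):
    c=get_calibration(n);f=192/np.tan(np.radians(c["fov_y"]/2))
    return np.array([[f,0,c["cx"]],[0,f,c["cy"]],[0,0,1]]),c["D"]
def T_tool(s=None):
    s=s or sense();T=np.eye(4);T[:3,:3]=R.from_euler('xyz',s["orientation"]).as_matrix();T[:3,3]=s["ee_pos"];return T
def T_cam(n,s=None):
    c=get_calibration(n)
    return c["cam_to_world"] if n!="wrist" else T_tool(s)@c["T_tool_cam"]
def cast(n,px,z,T=None):
    K,D=KD(n);T=T_cam(n) if T is None else T
    p=cv2.undistortPoints(np.float64(px).reshape(-1,1,2),K,D).reshape(-1,2)
    d=np.c_[p,np.ones(len(p))]@T[:3,:3].T;o=T[:3,3]
    return o+d*((z-o[2])/d[:,2])[:,None]
def tri(a,b):  # (name,px,T) x2 -> point, gap
    L=[]
    for n,px in (a,b):
        p=cast(n,[px],0)[0];o=T_cam(n)[:3,3];L.append((o,(p-o)/np.linalg.norm(p-o)))
    A=sum(np.eye(3)-np.outer(d,d) for o,d in L);B=sum((np.eye(3)-np.outer(d,d))@o for o,d in L)
    x=np.linalg.solve(A,B);return x,max(np.linalg.norm((np.eye(3)-np.outer(d,d))@(x-o)) for o,d in L)
def proj(n,P,T=None):
    K,D=KD(n);M=np.linalg.inv(T_cam(n) if T is None else T)
    return cv2.projectPoints(np.float64(P).reshape(-1,1,3),cv2.Rodrigues(M[:3,:3])[0],M[:3,3],K,D)[0].reshape(-1,2)
def delta(goal,yaw=None,grasp=0.164):
    "tool-axes shift (mm) to bring grasp point (tool down) to goal; turn about tool z (rad), mod pi"
    s=sense();T=T_tool(s);g=T[:3,3]+T[:3,2]*grasp
    d=T[:3,:3].T@(np.array(goal)-g)*1000
    t=None
    if yaw is not None:   # yaw= world angle of jaw (tool y) axis
        y=T[:3,1];t=-(yaw-np.arctan2(y[1],y[0]));t=(t+np.pi/2)%np.pi-np.pi/2
    return np.round(d,1),t
E
python3 - <<'E'
from h import *
for nm,px,z in [("base",[(271,188)],.038),("cup",[(193,217)],.09),("metal",[(238,233)],.16),("blue",[(152,177)],.16)]:
    print(nm,cast("scene",px,z).round(3))
for nm,px,z in [("base",[(252,241)],.038),("cup",[(327,174)],.09),("metal",[(284,134)],.16),("ears",[(265,227),(237,267)],.01),("mk",[(181,293),(197,303),(253,342)],.118),("handle",[(270,132),(298,134)],.16)]:
    print(nm,cast("side",px,z).round(3))
print(cast("scene",[(267,123),(298,133),(310,137)],.118).round(3))
a=cv2.imread("pics/scene0.png")[115:305,120:350];b=cv2.imread("pics/side0.png")[95:285,200:430]
cv2.imwrite("pics/crop0.png",cv2.resize(np.vstack([a[:,:],b]),None,fx=1.55,fy=1.55,interpolation=3)) if 0 else cv2.imwrite("pics/crop0.png",np.hstack([cv2.resize(x,(399,330),interpolation=2) for x in (a,b)]))
E
```

```text
base [[0.56  0.031 0.038]]
cup [[ 0.475 -0.222  0.09 ]]
metal [[ 0.631 -0.278  0.16 ]]
blue [[ 0.358 -0.214  0.16 ]]
base [[0.563 0.021 0.038]]
cup [[ 0.478 -0.228  0.09 ]]
metal [[ 0.614 -0.245  0.16 ]]
ears [[ 0.567 -0.053  0.01 ]
 [ 0.568  0.084  0.01 ]]
mk [[0.587 0.241 0.118]
 [0.55  0.244 0.118]
 [0.431 0.258 0.118]]
handle [[ 0.65  -0.235  0.16 ]
 [ 0.581 -0.262  0.16 ]]
[[0.438 0.247 0.118]
 [0.554 0.233 0.118]
 [0.596 0.228 0.118]]
```

View pics/crop0.png

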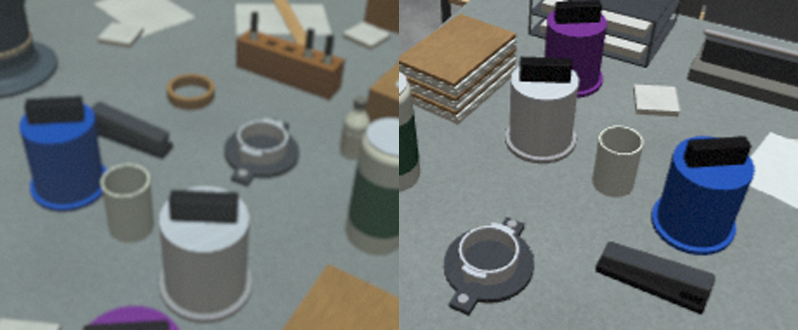

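The metal (grey) cover is confirmed at crop (204,250) and (543,110), apart from the blue and purple ones. Next I move over the cup with the jaws along world y, since blue stands close in x.

```bash
python3 -m pendant '[[[0,0,0,0,0,0.116,87],[0,0,0,0,0,0.116,87],[0,0,0,0,0,0.116,87],[0,0,0,0,0,0.116,87],[14.6,-31.6,0,0,0,0,87],[14.6,-31.6,0,0,0,0,87],[14.6,-31.6,0,0,0,0,87],[14.6,-31.6,0,0,0,0,87],[14.6,-31.6,0,0,0,0,87],[14.6,-31.6,0,0,0,0,87],[14.6,-31.6,0,0,0,0,87],[14.6,-31.6,0,0,0,0,87],[14.6,-31.6,0,0,0,0,87],[14.6,-31.6,0,0,0,0,87],[14.6,-31.6,0,0,0,0,87],[14.6,-31.6,0,0,0,0,87],[0,0,0,0,0,0,87],[0,0,0,0,0,0,87]]]'
python3 - <<'E'
from h import *
s=sense();np.set_printoptions(suppress=True);print(s["ee_pos"],s["orientation"])
cv2.imwrite("pics/w1.png",snapshot("wrist"))
E
```

```text
time_s: 1.6
ee_pos: [0.4783, -0.2218, 0.4045]
orientation: [-3.141, 0.0, 0.006]
force: [0.5, -0.3, -0.1]
opening: 0.0865
[ 0.47827263 -0.22177395  0.40453427] [-3.14105687  0.00032558  0.00601353]
```

View pics/w1.png

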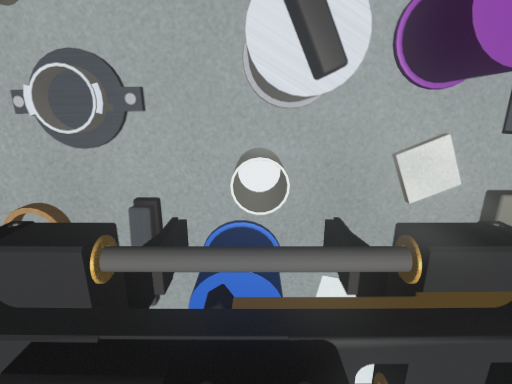

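The picture is clear. The cup rim is centred at about (260,185) with r≈29, and the base neck at (62,98). The ears are at (19,101) and (131,99). The cover's handle runs from (300,0) to (330,72).

Run:
```python
from h import *
np.set_printoptions(suppress=True,precision=4)
im=cv2.imread("pics/w1.png");g=cv2.cvtColor(im,6)
def comps(mask,box):
    x0,y0,x1,y1=box;m=np.zeros_like(mask);m[y0:y1,x0:x1]=mask[y0:y1,x0:x1]
    return sorted(cv2.findContours(m,0,2)[0],key=cv2.contourArea)[::-1]
# cup rim & neck: outer contour of bright mask
for nm,box,z in (("cup",(215,140,305,222),.09),("neck",(20,55,108,142),.038)):
    c=comps((g>165).astype(np.uint8)*255,box)[0]
    P=cast("wrist",c.reshape(-1,2),z)[:,:2]
    A=np.c_[2*P,np.ones(len(P))];q=np.linalg.lstsq(A,(P**2).sum(1),rcond=None)[0]
    print(nm,len(c),"lsq circ",q[:2],np.sqrt(q[2]+q[:2]@q[:2]),"minEnc",cv2.minEnclosingCircle(P.astype(np.float32)))
print("cup pick",cast("wrist",[(260,185),(231,185),(289,185)],.09))
print("base pick",cast("wrist",[(62.5,98)],.038),cast("wrist",[(19,101),(131,99)],.012))
print("handle ends",cast("wrist",[(330,72),(303,3)],.16))
```

```text
cup 87 lsq circ [ 0.4734 -0.2278] 0.03235232016643235 minEnc ((0.47361859679222107, -0.22780382633209229), 0.03310396522283554)
neck 119 lsq circ [0.5682 0.0087] 0.04206547781858533 minEnc ((0.5680239796638489, 0.008282193914055824), 0.04804473742842674)
cup pick [[ 0.4754 -0.2282  0.09  ]
 [ 0.4753 -0.1964  0.09  ]
 [ 0.4755 -0.26    0.09  ]]
base pick [[0.5691 0.0082 0.038 ]] [[ 0.5671  0.0836  0.012 ]
 [ 0.569  -0.0632  0.012 ]]
handle ends [[ 0.5812 -0.2791  0.16  ]
 [ 0.6268 -0.2567  0.16  ]]
```

```bash
python3 -m pendant '[[[-4.5,6,10,0,0,-0.006,87],[0,0,30,0,0,0,87],[0,0,30,0,0,0,87],[0,0,30,0,0,0,87],[0,0,30,0,0,0,87],[0,0,20,0,0,0,87],[0,0,12,0,0,0,87],[0,0,8,0,0,0,87],[0,0,0,0,0,0,87],[0,0,0,0,0,0,60],[0,0,0,0,0,0,60],[0,0,0,0,0,0,60],[0,0,0,0,0,0,60],[0,0,0,0,0,0,60],[0,0,0,0,0,0,60]]]' 20
python3 -m pendant '[[[0,0,-5,0,0,0,55],[0,0,-15,0,0,0,55],[0,0,-25,0,0,0,55],[0,0,-30,0,0,0,55],[0,0,-20,0,0,0,55],[0,0,-5,0,0,0,55],[0,0,0,0,0,0,55],[0,0,0,0,0,0,55]]]'
python3 - <<'E'
from h import *
print(delta([.568,.0095,.080+.1],np.radians(90)))
E
```

```text
time_s: 2.9
ee_pos: [0.4734, -0.2298, 0.2357]
orientation: [3.141, -0.002, 0.007]
force: [-0.6, 2.2, 5.0]
opening: 0.0665
time_s: 3.57
ee_pos: [0.4724, -0.23, 0.3338]
orientation: [-3.141, 0.002, 0.007]
force: [0.1, -0.8, -2.0]
opening: 0.0665
(array([  97.5, -238.8,  -10.3]), np.float64(0.006651217893123729))
```

```bash
python3 -m pendant '[[[6,-15,0,0,0,0.006,55],[12,-30,0,0,0,0,55],[12.5,-30,0,0,0,0,55],[12.5,-30,0,0,0,0,55],[12.5,-30,0,0,0,0,55],[12,-30,0,0,0,0,55],[12,-30,0,0,0,0,55],[10,-25,0,0,0,0,55],[6,-15,0,0,0,0,55],[2,-4,0,0,0,0,55],[0,0,15,0,0,0,55],[0,0,20,0,0,0,55],[0,0,6,0,0,0,55],[0,0,0,0,0,0,55],[0,0,0,0,0,0,55],[0,0,0,0,0,0,55]]]'
python3 - <<'E'
from h import *
print(delta([.568,.0095,.0817],np.radians(90)))
a=snapshot("wrist");b=snapshot("side")[170:300,180:330];c=snapshot("scene")[140:270,200:350]
cv2.imwrite("pics/w2.png",np.vstack([cv2.resize(a[0:256],(720,360)),np.hstack([cv2.resize(x,(276,239),interpolation=2) for x in (b,c)]+[np.zeros((239,168,3),np.uint8)])]))
E
```

```text
time_s: 4.9
ee_pos: [0.5705, 0.0085, 0.2943]
orientation: [3.141, -0.001, -0.0]
force: [0.1, 0.0, -2.0]
opening: 0.0666
(array([-2.7, -1. , 48.6]), np.float64(-1.755535638903183e-05))
```

View pics/w2.png

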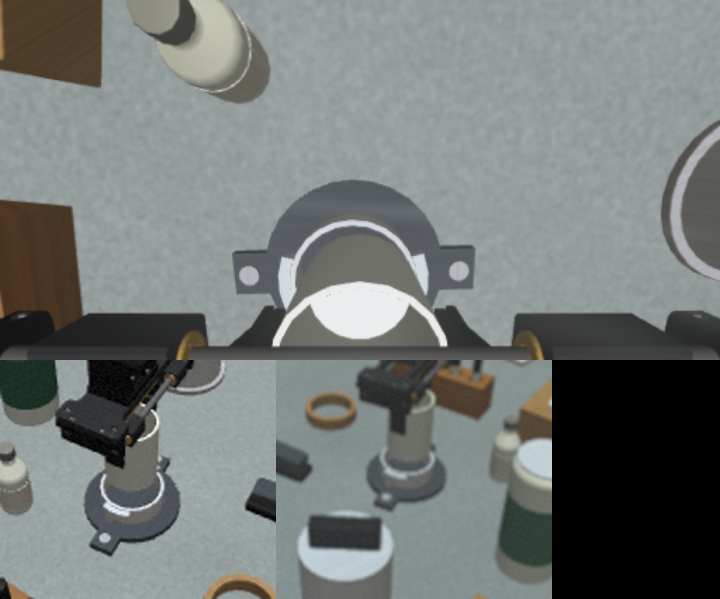

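The cup hangs just over the neck, with the ear bolts at (249,275) and (459,271) in this enlarged view. I'll use these to refine the base axis.

Run:
```python
from h import *
k=512/720
for z in (.01,.014): 
    p=cast("wrist",np.array([(249,275),(459,271)])*k,z);print(p.round(4),p.mean(0).round(4))
print("neck far outer",cast("wrist",np.array([(353,219)])*k,.038).round(4), "cup bottom far edge",cast("wrist",np.array([(359,233)])*k,.0583).round(4))
print("neck sides z.038",cast("wrist",np.array([(283,262),(424,262)])*k,.036).round(4))
```

```text
[[ 0.5658  0.0876  0.01  ]
 [ 0.5689 -0.061   0.01  ]] [0.5674 0.0133 0.01  ]
[[ 0.567   0.0864  0.014 ]
 [ 0.57   -0.0599  0.014 ]] [0.5685 0.0132 0.014 ]
neck far outer [[0.6096 0.0133 0.038 ]] cup bottom far edge [[0.6047 0.0096 0.0583]]
neck sides z.038 [[ 0.5821  0.0577  0.036 ]
 [ 0.5821 -0.0315  0.036 ]]
```

```bash
python3 -m pendant '[[[-2.5,-4,0,0,0,0,55],[0,0,0,0,0,0,55],[0,0,8,0,0,0,55],[0,0,8,0,0,0,55],[0,0,8,0,0,0,55],[0,0,8,0,0,0,55],[0,0,6,0,0,0,55],[0,0,4,0,0,0,55],[0,0,0,0,0,0,55],[0,0,0,0,0,0,55]]]'
python3 - <<'E'
from h import *
print(delta([.5685,.013,.0817]),sense()["force"].round(1))
E
```

```text
time_s: 5.88
ee_pos: [0.5678, 0.0131, 0.2514]
orientation: [3.142, 0.0, 0.001]
force: [0.6, 1.1, -2.0]
opening: 0.0662
(array([0.8, 0. , 5.7]), None) [ 0.6  1.1 -2. ]
```

```bash
python3 -m pendant '[[[0,0,3,0,0,0,55],[0,0,2,0,0,0,55],[0,0,1.5,0,0,0,55],[0,0,0,0,0,0,55],[0,0,0,0,0,0,55]]]'; python3 -m pendant '[[[0,0,0,0,0,0,75],[0,0,0,0,0,0,87],[0,0,0,0,0,0,87],[0,0,0,0,0,0,87],[0,0,-20,0,0,0,87],[0,0,-35,0,0,0,87],[0,0,-35,0,0,0,87],[0,0,-35,0,0,0,87],[0,0,-30,0,0,0,87],[0,0,0,0,0,0,87],[0,0,0,0,0,0,87]]]'
python3 - <<'E'
from h import *
print(sense()["orientation"])
a=snapshot("wrist");cv2.imwrite("pics/w3.png",a)
E
```

```text
time_s: 6.3
ee_pos: [0.5678, 0.0131, 0.2457]
orientation: [3.141, -0.001, 0.001]
force: [-1.1, -0.7, 1.3]
opening: 0.0665
time_s: 7.22
ee_pos: [0.568, 0.0131, 0.4023]
orientation: [-3.142, -0.005, 0.001]
force: [0.1, 0.4, -0.2]
opening: 0.0871
[-3.14155500e+00 -4.64503024e-03  7.06444518e-04]
```

View pics/w3.png

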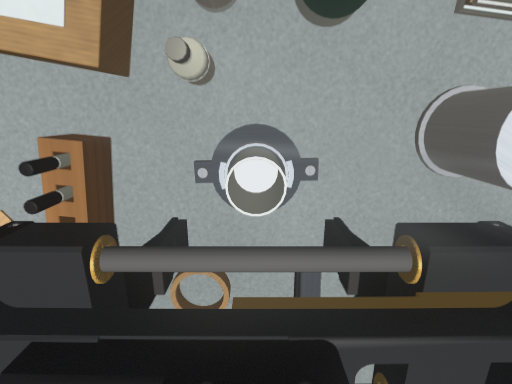

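The cup stands in the base (rim at (257,185), neck around it). The organiser markers are at the left edge. Next I look at the organiser from above.

```bash
python3 -m pendant '[[[-8,-15,0,0,0,0.0565,87],[-16,-28,0,0,0,0.0565,87],[-18,-28,0,0,0,0,87],[-18,-28,0,0,0,0,87],[-18,-28,0,0,0,0,87],[-18,-28,0,0,0,0,87],[-16,-28,0,0,0,0,87],[-12,-28,0,0,0,0,87],[-8,-15,0,0,0,0,60],[0,0,0,0,0,0,60],[0,0,0,0,0,0,60]]]'
python3 - <<'E'
from h import *
s=sense();print(s["ee_pos"],s["orientation"])
a=snapshot("wrist");cv2.imwrite("pics/w4.png",a)
a=cv2.imread("pics/w3.png");T=np.eye(4);T[:3,:3]=R.from_euler('xyz',[-3.14155,-.0046,.0007]).as_matrix();T[:3,3]=[.568,.0131,.4023]
T=T@get_calibration("wrist")["T_tool_cam"]
p=cast("wrist",[(203,173),(311,170)],.014,T);print(p.round(4),p.mean(0).round(4),cast("wrist",[(257,185.5)],.1,T).round(4))
E
```

```text
time_s: 8.18
ee_pos: [0.4577, 0.2513, 0.3985]
orientation: [3.139, 0.003, -0.11]
force: [0.3, 0.2, -0.3]
opening: 0.0742
[0.4577343  0.25133356 0.39850041] [ 3.13947212e+00  2.74043514e-03 -1.09588401e-01]
[[ 0.5657  0.085   0.014 ]
 [ 0.57   -0.0613  0.014 ]] [0.5679 0.0118 0.014 ] [[0.57   0.0121 0.1   ]]
```

View pics/w4.png

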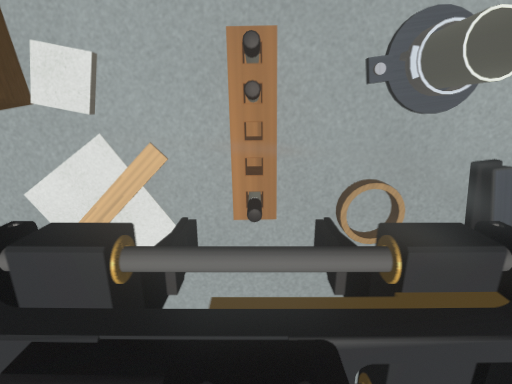

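Three markers: tops at about (251,41), (252,88) and (254,212). The two wells between are empty.

Run:
```python
from h import *
p=cast("wrist",[(251.5,41),(252.5,88),(254.5,212)],.118);print(p.round(4),np.linalg.norm(np.diff(p,axis=0),axis=1),np.degrees(np.arctan2(*(p[2]-p[0])[[1,0]])))
w=cast("wrist",[(228,26),(276,26),(232,219),(275,219)],.065);print(w.round(4))
im=cv2.imread("pics/w4.png");g=cv2.cvtColor(im,6)
for b in ((238,25,266,62),(238,76,266,100),(240,200,268,224)):
    m=(g[b[1]:b[3],b[0]:b[2]]<45).astype(np.uint8);c=max(cv2.findContours(m,0,2)[0],key=cv2.contourArea);print(cv2.boundingRect(c+np.array(b[:2])))
```

```text
[[0.5905 0.2385 0.118 ]
 [0.5528 0.242  0.118 ]
 [0.4369 0.2534 0.118 ]] [0.03778872 0.11644872] 174.46694106439762
[[0.619  0.2598 0.065 ]
 [0.6136 0.2116 0.065 ]
 [0.4119 0.2838 0.065 ]
 [0.406  0.2321 0.065 ]]Traceback (most recent call last):
  File "<stdin>", line 6, in <module>
ValueError: max() iterable argument is empty
```

Run:
```python
from h import *
print(delta([.436,.2532,.113]),delta([.436,.2532,.145]))
```

```text
(array([-22. ,  -1.2, 121.7]), None) (array([-22.1,  -1.1,  89.7]), None)
```

```bash
python3 -m pendant '[[[-10,-1,0,0,0,0,50],[-12,0,20,0,0,0,50],[0,0,35,0,0,0,50],[0,0,30,0,0,0,50],[0,0,20,0,0,0,50],[0,0,12,0,0,0,50],[0,0,5,0,0,0,50],[0,0,0,0,0,0,50],[0,0,0,0,0,0,10],[0,0,0,0,0,0,10],[0,0,0,0,0,0,10],[0,0,0,0,0,0,10],[0,0,0,0,0,0,10],[0,0,0,0,0,0,10]]]' 20
python3 - <<'E'
from h import *
im=np.hstack([cv2.resize(snapshot("side")[240:384,130:290],(400,360)),cv2.resize(snapshot("wrist")[100:280,160:360],(400,360))]);cv2.imwrite("pics/m1.png",im)
E
```

```text
time_s: 9.4
ee_pos: [0.4368, 0.2543, 0.2786]
orientation: [-3.141, -0.001, -0.112]
force: [-1.1, -0.2, -0.4]
opening: 0.018
```

View pics/m1.png

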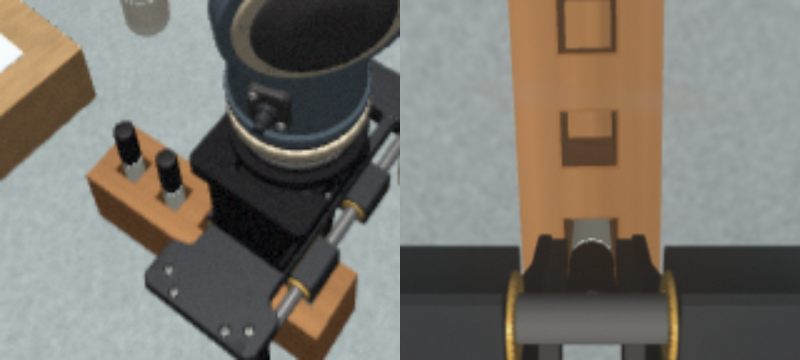

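```bash
python3 -m pendant '[[[0,0,0,0,0,0,10],[0,0,0,0,0,0,10],[0,0,-5,0,0,0,10],[0,0,-10,0,0,0,10],[0,0,-20,0,0,0,10],[0,0,-25,0,0,0,10],[0,0,-30,0,0,0,10],[0,0,-20,0,0,0,10],[0,0,-8,0,0,0,10],[0,0,0,0,0,0,10],[0,0,0,0,0,0,10]]]'
python3 - <<'E'
from h import *
print(delta([.568-.0185,.0125-.004,.228]))
E
```

```text
time_s: 10.42
ee_pos: [0.4364, 0.254, 0.3959]
orientation: [3.141, 0.0, -0.112]
force: [-0.0, -0.7, -1.2]
opening: 0.0142
(array([139.9, 231.2,   4. ]), None)
```

```bash
python3 -m pendant '[[[8,12,0,0,0,0,10],[15,25,0,0,0,0,10],[18,30,0,0,0,0,10],[18,30,0,0,0,0,10],[18,30,0,0,0,0,10],[18,30,0,0,0,0,10],[18,30,0,0,0,0,10],[15,25,0,0,0,0,10],[9,14,0,0,0,0,10],[3,5,0,0,0,0,10],[0,0,0,0,0,0,10],[0,0,0,0,0,0,10],[0,0,0,0,0,0,10]]]'
python3 - <<'E'
from h import *
s=sense();T=T_tool(s)
c=np.array([.569,.0122,0]);goal=c+T[:3,0]*-.0185+T[:3,1]*.004;goal[2]=.228
print(delta(goal))
w=snapshot("wrist");print(proj("wrist",[[.569,.0122,.1]]))
im=np.hstack([cv2.resize(snapshot("side")[150:294,180:340],(400,360)),cv2.resize(w[100:280,160:360],(400,360))]);cv2.imwrite("pics/m2.png",im)
E
```

```text
time_s: 11.5
ee_pos: [0.5493, 0.011, 0.3956]
orientation: [-3.141, 0.002, -0.109]
force: [0.4, -0.0, 0.3]
opening: 0.0141
(array([1.2, 0.8, 3.6]), None)
[[252.8624624  168.79599473]]
```

View pics/m2.png

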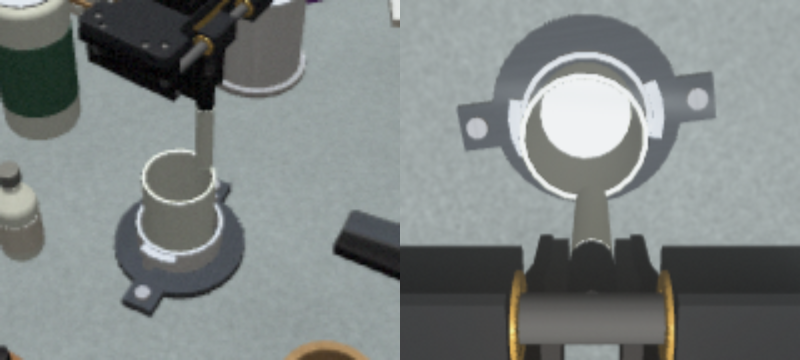

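The rim centre matches the prediction to within a pixel. Lowering in.

```bash
python3 -m pendant '[[[1,1,10,0,0,0,10],[0,0,15,0,0,0,10],[0,0,12,0,0,0,10],[0,0,15,0,0,0,10],[0,0,20,0,0,0,10],[0,0,16,0,0,0,10],[0,0,12,0,0,0,10],[0,0,7,0,0,0,10],[0,0,1,0,0,0,10],[0,0,0,0,0,0,10],[0,0,0,0,0,0,10]]]'
python3 -c "
from h import *
print(sense()['force'].round(1),T_tool()[2,3]-.164)"
```

```text
time_s: 12.52
ee_pos: [0.5508, 0.0082, 0.2886]
orientation: [3.142, -0.0, -0.112]
force: [0.6, -0.5, -1.1]
opening: 0.0142
[ 0.6 -0.5 -1.1] 0.1246470622864558
```

```bash
python3 -m pendant '[[[0,0,1.5,0,0,0,10],[0,0,1.5,0,0,0,10],[0,0,0,0,0,0,10],[0,0,0,0,0,0,16],[0,0,0,0,0,0,20],[0,0,0,0,0,0,26],[0,0,0,0,0,0,28],[0,0,0,0,0,0,28],[0,0,-10,0,0,0,28],[0,0,-25,0,0,0,28],[0,0,-35,0,0,0,28],[0,0,-30,0,0,0,28],[0,0,0,0,0,0,40],[0,0,0,0,0,0,40]]]'
python3 - <<'E'
from h import *
s=sense();T=T_tool(s);print(T[2,3]-.164,s["opening"])
print(delta([.5528,.242,.225]))
im=np.hstack([cv2.resize(snapshot("side")[150:294,180:340],(400,360)),cv2.resize(snapshot("wrist")[100:280,160:360],(400,360))]);cv2.imwrite("pics/m3.png",im)
E
```

```text
time_s: 13.68
ee_pos: [0.5512, 0.0081, 0.388]
orientation: [-3.141, -0.005, -0.112]
force: [-0.0, -0.8, -0.7]
opening: 0.0347
0.22396382542514928 0.0347078423736225
(array([ -25.5, -232.5,   -1. ]), None)
```

View pics/m3.png

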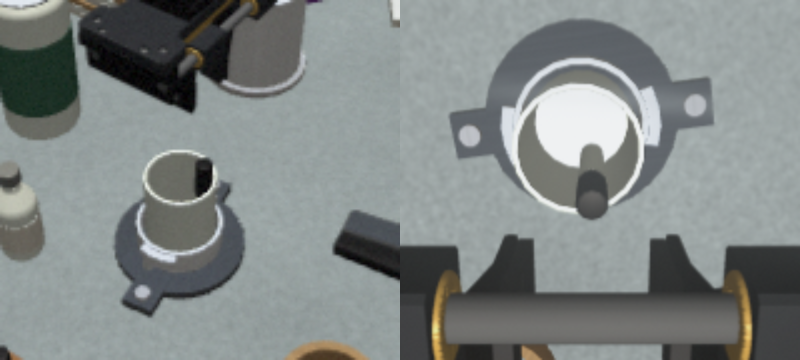

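```bash
python3 -m pendant '[[[-2,-15,0,0,0,0,50],[-3,-30,0,0,0,0,50],[-3,-30,0,0,0,0,50],[-3,-30,0,0,0,0,50],[-3,-30,0,0,0,0,50],[-3,-30,0,0,0,0,50],[-3,-30,0,0,0,0,50],[-3,-25,0,0,0,0,50],[-2,-12.5,0,0,0,0,50],[0,0,20,0,0,0,50],[0,0,30,0,0,0,50],[0,0,30,0,0,0,50],[0,0,18,0,0,0,50],[0,0,10,0,0,0,50],[0,0,2,0,0,0,50],[0,0,0,0,0,0,50],[0,0,0,0,0,0,50]]]'
python3 - <<'E'
from h import *
print(delta([.5528,.242,.113]),sense()["opening"])
w=snapshot("wrist");cv2.imwrite("pics/m4.png",np.hstack([cv2.resize(snapshot("side")[240:384,130:290],(400,360)),cv2.resize(w[100:280,160:360],(400,360))]))
E
```

```text
time_s: 15.2
ee_pos: [0.5526, 0.2418, 0.2763]
orientation: [-3.141, -0.002, -0.113]
force: [0.1, -0.3, 0.1]
opening: 0.05
(array([-0.1, -0.1, -0.7]), None) 0.05000916446624836
```

View pics/m4.png

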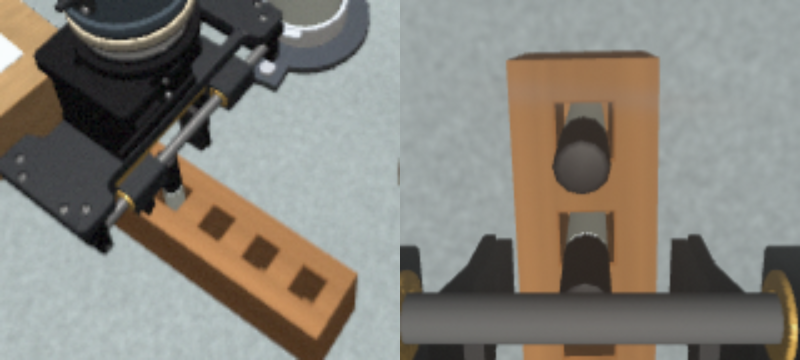

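```bash
python3 -c "
from h import *
print(cast('wrist',[(251,183.5)],.118))"; python3 -m pendant '[[[0,0,0,0,0,0,10],[0,0,0,0,0,0,10],[0,0,0,0,0,0,10],[0,0,0,0,0,0,10],[0,0,0,0,0,0,10],[0,0,0,0,0,0,10],[0,0,0,0,0,0,10],[0,0,-5,0,0,0,10],[0,0,-10,0,0,0,10],[0,0,-20,0,0,0,10],[0,0,-25,0,0,0,10],[0,0,-30,0,0,0,10],[0,0,-20,0,0,0,10],[0,0,-8,0,0,0,10],[0,0,0,0,0,0,10],[0,0,0,0,0,0,10]]]'
python3 - <<'E'
from h import *
T=T_tool();g=np.array([.569,.0122,.228])+T[:3,0]*.0185+T[:3,1]*.004
print(delta(g))
E
```

```text
[[0.59159126 0.24053781 0.118     ]]
time_s: 16.63
ee_pos: [0.5517, 0.2416, 0.393]
orientation: [3.141, 0.0, -0.112]
force: [-0.1, -0.0, -0.7]
opening: 0.0144
(array([ 61.4, 230. ,   1.1]), None)
```

```bash
python3 -m pendant '[[[3,12,0,0,0,0,10],[6,25,0,0,0,0,10],[8,30,0,0,0,0,10],[8,30,0,0,0,0,10],[8,30,0,0,0,0,10],[8,30,0,0,0,0,10],[8,30,0,0,0,0,10],[6,25,0,0,0,0,10],[4,13,0,0,0,0,10],[2.4,5,0,0,0,0,10],[0,0,0,0,0,0,10],[0,0,10,0,0,0,10],[0,0,12,0,0,0,10],[0,0,0,0,0,0,10]]]'
python3 - <<'E'
from h import *
T=T_tool();g=np.array([.569,.0122,.120])+T[:3,0]*.0185+T[:3,1]*.004
print(delta(g),sense()["force"].round(1))
E
```

```text
time_s: 17.8
ee_pos: [0.5861, 0.0083, 0.3679]
orientation: [3.141, 0.006, -0.109]
force: [-1.0, -0.6, -0.9]
opening: 0.0141
(array([ 2.6,  1.9, 84. ]), None) [-1.  -0.6 -0.9]
```

```bash
python3 -m pendant '[[[1,1,4,0,0,0,10],[0,0,12,0,0,0,10],[0,0,15,0,0,0,10],[0,0,20,0,0,0,10],[0,0,16,0,0,0,10],[0,0,10,0,0,0,10],[0,0,5,0,0,0,10],[0,0,2,0,0,0,10],[0,0,0,0,0,0,10],[0,0,0,0,0,0,10]]]'
python3 -c "
from h import *
print(sense()['force'].round(1),T_tool()[2,3]-.164)"
python3 -m pendant '[[[0,0,0,0,0,0,16],[0,0,0,0,0,0,20],[0,0,0,0,0,0,26],[0,0,0,0,0,0,28],[0,0,0,0,0,0,28],[0,0,-10,0,0,0,28],[0,0,-25,0,0,0,28],[0,0,-35,0,0,0,28],[0,0,-30,0,0,0,28],[0,0,0,0,0,0,40],[0,0,0,0,0,0,40]]]'
python3 - <<'E'
from h import *
s=sense();T=T_tool(s);print(T[2,3]-.164,s["opening"])
print(delta([.5916,.2395,.225]))
cv2.imwrite("pics/m5.png",np.hstack([cv2.resize(snapshot("side")[150:294,180:340],(400,360)),cv2.resize(snapshot("wrist")[100:280,160:360],(400,360))]))
E
```

```text
time_s: 18.63
ee_pos: [0.5886, 0.0054, 0.288]
orientation: [-3.141, -0.002, -0.112]
force: [0.5, -0.1, -0.0]
opening: 0.0147
[ 0.5 -0.1 -0. ] 0.12400164654287929
time_s: 19.55
ee_pos: [0.5886, 0.0055, 0.3903]
orientation: [-3.141, -0.005, -0.112]
force: [-0.3, -0.4, -0.7]
opening: 0.035
0.22625593600568586 0.03496536685027467
(array([ -24.1, -232.8,    1.3]), None)
```

Dropped from about 5 mm. I'll fetch the third before looking again.

```bash
python3 -m pendant '[[[-2,-15,0,0,0,0,50],[-3,-30,0,0,0,0,50],[-3,-30,0,0,0,0,50],[-3,-30,0,0,0,0,50],[-3,-30,0,0,0,0,50],[-3,-30,0,0,0,0,50],[-3,-30,0,0,0,0,50],[-3,-25,0,0,0,0,50],[-1,-12.8,0,0,0,0,50],[0,0,20,0,0,0,50],[0,0,30,0,0,0,50],[0,0,30,0,0,0,50],[0,0,18,0,0,0,50],[0,0,10,0,0,0,50],[0,0,4,0,0,0,50],[0,0,0,0,0,0,50],[0,0,0,0,0,0,50]]]'
python3 - <<'E'
from h import *
print(delta([.5916,.2395,.113]),sense()["force"].round(1))
E
python3 -m pendant '[[[0,0,0,0,0,0,10],[0,0,0,0,0,0,10],[0,0,0,0,0,0,10],[0,0,0,0,0,0,10],[0,0,0,0,0,0,10],[0,0,0,0,0,0,10],[0,0,0,0,0,0,10],[0,0,-5,0,0,0,10],[0,0,-10,0,0,0,10],[0,0,-20,0,0,0,10],[0,0,-25,0,0,0,10],[0,0,-30,0,0,0,10],[0,0,-20,0,0,0,10],[0,0,-8,0,0,0,10],[0,0,0,0,0,0,10],[0,0,0,0,0,0,10]]]'
python3 - <<'E'
from h import *
T=T_tool();g=np.array([.569,.0122,.228])+T[:3,1]*-.018
print(delta(g))
cv2.imwrite("pics/m6.png",np.hstack([cv2.resize(snapshot("scene")[140:284,190:350],(400,360)),cv2.resize(snapshot("side")[150:294,180:340],(400,360))]))
E
```

```text
time_s: 21.07
ee_pos: [0.5909, 0.2393, 0.2761]
orientation: [-3.141, -0.001, -0.113]
force: [0.7, 0.0, 0.1]
opening: 0.05
(array([ 0.4, -0.2, -0.9]), None) [0.7 0.  0.1]
time_s: 22.4
ee_pos: [0.5901, 0.2392, 0.393]
orientation: [3.141, 0.0, -0.112]
force: [-0.4, -0.7, 0.3]
opening: 0.0142
(array([  4.5, 209.8,   1.1]), None)
```

View pics/m6.png

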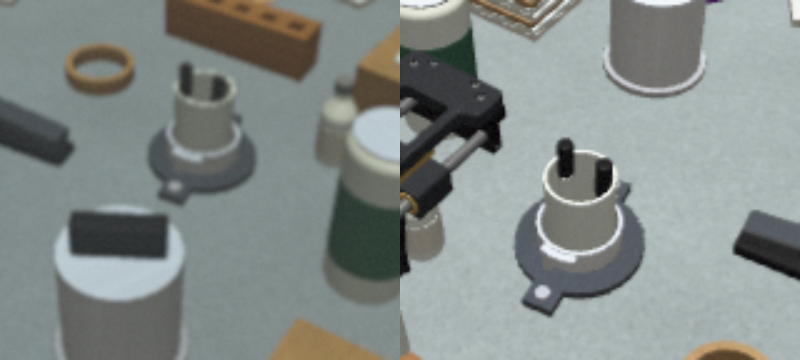

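Both markers stand in the cup and the wells are empty. Now the third goes in.

```bash
python3 -m pendant '[[[0,12,0,0,0,0,10],[0,25,0,0,0,0,10],[1,28,0,0,0,0,10],[1,28,0,0,0,0,10],[1,28,0,0,0,0,10],[1,28,0,0,0,0,10],[1,25,0,0,0,0,10],[0,20,0,0,0,0,10],[0,12,0,0,0,0,10],[0,5,0,0,0,0,10],[0,0,0,0,0,0,10],[0,0,0,0,0,0,10],[0,0,0,0,0,0,10]]]'
python3 - <<'E'
from h import *
T=T_tool();g=np.array([.569,.0122,.1205])+T[:3,1]*-.018
print(delta(g),sense()["orientation"])
w=snapshot("wrist")
K,D=KD("wrist");print(proj("wrist",[[.569,.0122,.1]]))
cv2.imwrite("pics/m7.png",cv2.resize(w[60:260,140:380],(600,500)))
E
```

```text
time_s: 23.58
ee_pos: [0.5718, 0.0308, 0.3931]
orientation: [-3.141, 0.0, -0.11]
force: [-0.4, 0.1, -0.7]
opening: 0.0143
(array([ -0.7,   1. , 108.6]), None) [-3.14067308e+00  1.64466637e-04 -1.09635015e-01]
[[274.67071404 188.98194501]]
```

View pics/m7.png

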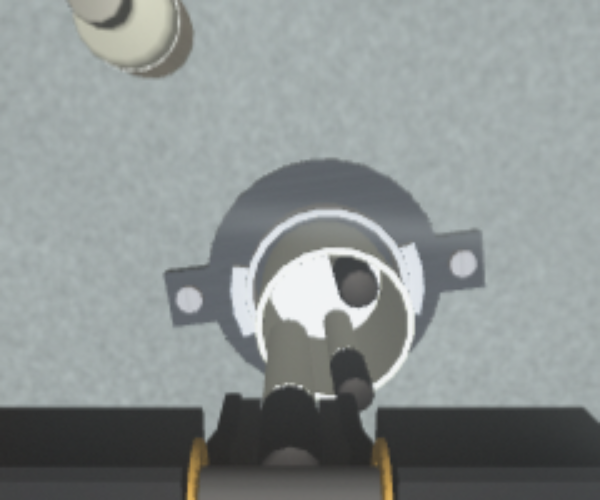

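Run:
```python
from h import *
T=T_tool();p=cast("wrist",[(283.2,175.2),(280.8,216.8)],.122);g=T[:3,3]+T[:3,2]*.164
print(p.round(4),((p-g)@T[:3,:3]*1000).round(1))
```

```text
[[0.5874 0.004  0.122 ]
 [0.5467 0.0097 0.122 ]] [[ 18.5  25.1 107.2]
 [-22.5  23.9 107.2]]
```

```bash
python3 -m pendant '[[[-1.5,1,4,0,0,0,10],[0,0,12,0,0,0,10],[0,0,15,0,0,0,10],[0,0,20,0,0,0,10],[0,0,20,0,0,0,10],[0,0,16,0,0,0,10],[0,0,12,0,0,0,10],[0,0,7,0,0,0,10],[0,0,3,0,0,0,10],[0,0,0,0,0,0,10],[0,0,0,0,0,0,10]]]'
python3 -c "
from h import *
print(sense()['force'].round(1),T_tool()[2,3]-.164)"
python3 -m pendant '[[[0,0,0,0,0,0,16],[0,0,0,0,0,0,20],[0,0,0,0,0,0,24],[0,0,0,0,0,0,26],[0,0,0,0,0,0,26],[0,0,-10,0,0,0,26],[0,0,-25,0,0,0,26],[0,0,-35,0,0,0,26],[0,0,-30,0,0,0,26],[0,0,-30,0,0,0,60],[0,0,0,0,0,0,87],[0,0,0,0,0,0,87]]]'
python3 - <<'E'
from h import *
s=sense();T=T_tool(s);print(T[2,3]-.164,s["opening"])
cv2.imwrite("pics/side2.png",snapshot("side"))
cv2.imwrite("pics/m8.png",np.hstack([cv2.resize(cv2.imread("pics/side2.png")[90:270,180:380],(400,360)),cv2.resize(snapshot("wrist")[60:240,160:360],(400,360))]))
E
```

```text
time_s: 24.55
ee_pos: [0.5705, 0.0284, 0.2848]
orientation: [-3.141, -0.001, -0.112]
force: [-0.8, -0.1, -0.3]
opening: 0.0143
[-0.8 -0.1 -0.3] 0.12078263663294822
time_s: 25.55
ee_pos: [0.5704, 0.0284, 0.4171]
orientation: [-3.141, -0.005, -0.112]
force: [-0.7, -0.1, -0.8]
opening: 0.0391
0.253058751981838 0.03907971102981075
```

View pics/m8.png

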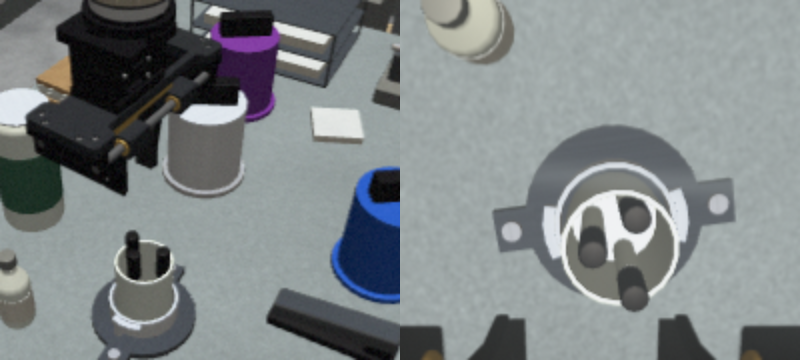

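All three markers stand in the cup. Next I look at the metal cover from above with the jaws turned across its handle.

```bash
python3 -m pendant '[[[0,0,0,0,0,-0.106,87],[0,0,0,0,0,-0.106,87],[0,0,0,0,0,-0.106,87],[0,0,0,0,0,-0.106,87],[0,0,0,0,0,-0.106,87],[-6,14,0,0,0,0,87],[-11,27,0,0,0,0,87],[-13,32,0,0,0,0,87],[-13,32,0,0,0,0,87],[-13,32,0,0,0,0,87],[-13,32,0,0,0,0,87],[-13,32,0,0,0,0,87],[-13,32,0,0,0,0,87],[-11,27,0,0,0,0,87],[-8,18,0,0,0,0,87],[-3,7,0,0,0,0,87],[0,0,0,0,0,0,87],[0,0,0,0,0,0,87]]]'
python3 - <<'E'
from h import *
s=sense();print(s["ee_pos"],s["orientation"],s["qpos"].round(2))
w=snapshot("wrist");cv2.imwrite("pics/c1.png",w)
g=cv2.cvtColor(w,6);hsv=cv2.cvtColor(w,40)
m=((g<60)&(hsv[...,1]<110)).astype(np.uint8);m[215:]=0
for c in sorted(cv2.findContours(m,0,2)[0],key=cv2.contourArea)[::-1][:4]: print(cv2.contourArea(c),cv2.boundingRect(c),cv2.minAreaRect(c))
print("wipes",cast("scene",[(349,195)],.18))
cv2.imwrite("pics/c1v.png",w)
E
```

```text
time_s: 27.15
ee_pos: [0.5789, -0.2785, 0.4131]
orientation: [-3.139, 0.001, 0.419]
force: [-0.1, 0.1, 0.8]
opening: 0.0866
[ 0.57890484 -0.27854948  0.41310925] [-3.13899892e+00  7.51493300e-04  4.18673140e-01] [ 0.51  0.42 -0.18  1.6   0.08  1.14 -0.84]
1659.5 (431, 162, 45, 53) ((453.0, 188.0), (52.0, 44.0), 90.0)
1469.5 (351, 166, 47, 49) ((370.2436828613281, 188.40087890625), (44.68993377685547, 46.53819274902344), 13.706960678100586)
357.5 (64, 194, 32, 21) ((79.74137878417969, 204.3965606689453), (30.268339157104492, 17.641056060791016), 21.801406860351562)
124.0 (0, 56, 14, 18) ((6.5, 64.5), (17.0, 13.0), 90.0)
wipes [[ 0.79334491 -0.08045984  0.18      ]]
```

View pics/c1v.png

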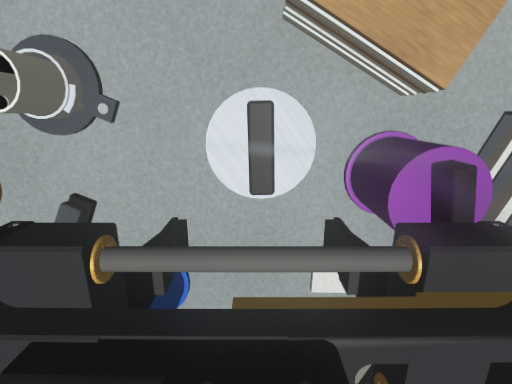

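The metal cover's handle runs from (260.5,100.5) to (262.5,193.5). Purple at (440,190) is left alone.

Run:
```python
from h import *
p=cast("wrist",[(260.5,100.5),(262.5,193.5)],.16);d=p[0]-p[1];a=np.arctan2(d[1],d[0])
print(p.round(4),np.linalg.norm(d),p.mean(0),np.degrees(a))
q=cast("wrist",[(206,143),(316,143),(261,88),(261,198)],.126);print(q.round(4),q.mean(0),"purple",cast("wrist",[(440,190)],.126))
c=p.mean(0);c[2]=.148;print(delta(c,a+np.pi/2))
```

```text
[[ 0.6569 -0.2461  0.16  ]
 [ 0.5869 -0.2797  0.16  ]] 0.07762528561016266 [ 0.62189562 -0.26291371  0.16      ] 25.657337233783995
[[ 0.602  -0.2143  0.126 ]
 [ 0.6449 -0.3103  0.126 ]
 [ 0.6686 -0.2419  0.126 ]
 [ 0.5734 -0.285   0.126 ]] [ 0.62221329 -0.26286719  0.126     ] purple [[ 0.65458541 -0.44574073  0.126     ]]
(array([ 45. ,   4.6, 101.5]), np.float64(-0.027403960756416268))
```

```bash
python3 -m pendant '[[[15,1.5,0,0,0,-0.027,60],[20,2.1,0,0,0,0,60],[10,1,0,0,0,0,60],[0,0,20,0,0,0,60],[0,0,30,0,0,0,60],[0,0,25,0,0,0,60],[0,0,14,0,0,0,60],[0,0,8,0,0,0,60],[0,0,4,0,0,0,60],[0,0,0,0,0,0,60],[0,0,0,0,0,0,60]]]' 40
python3 -c "
from h import *
print(delta([.622,-.2629,.148],np.radians(115.7)),sense()['force'].round(1))"
```

```text
time_s: 28.12
ee_pos: [0.6221, -0.2645, 0.3144]
orientation: [3.14, -0.001, 0.446]
force: [-0.5, 0.1, -0.7]
opening: 0.0601
(array([ 0.4, -1.7,  2.4]), np.float64(-0.0030443610377810515)) [-0.5  0.1 -0.7]
```

```bash
python3 -m pendant '[[[0,-1.5,2,0,0,0,60],[0,0,0,0,0,0,40],[0,0,0,0,0,0,10],[0,0,0,0,0,0,10],[0,0,0,0,0,0,10],[0,0,0,0,0,0,10],[0,0,0,0,0,0,10],[0,0,0,0,0,0,10],[0,0,0,0,0,0,10],[0,0,0,0,0,0,10]]]' 50
python3 -m pendant '[[[0,0,-5,0,0,0,10],[0,0,-10,0,0,0,10],[0,0,-20,0,0,0,10],[0,0,-28,0,0,0,10],[0,0,-28,0,0,0,10],[0,0,-28,0,0,0,10],[0,0,-20,0,0,0,10],[0,0,-10,0,0,0,10],[0,0,0,0,0,0,10],[0,0,0,0,0,0,10]]]'
python3 -c "
from h import *
print(delta([.568,.0125,.30],np.radians(75)),sense()['qpos'].round(2))"
```

```text
time_s: 28.95
ee_pos: [0.621, -0.2637, 0.3112]
orientation: [3.141, -0.0, 0.445]
force: [1.2, -1.0, -0.6]
opening: 0.0215
time_s: 29.78
ee_pos: [0.6206, -0.2633, 0.4597]
orientation: [-3.141, 0.001, 0.445]
force: [0.8, 0.5, -4.8]
opening: 0.0215
(array([  71.4, -271.5,   -4.1]), np.float64(0.7067328922077323)) [ 0.47  0.44 -0.19  1.46  0.08  1.25 -0.85]
```

```bash
python3 -m pendant '[[[3,-12,0,0,0,0,10],[6,-23,0,0,0,0,10],[8,-30,0,0,0,0,10],[8,-30,0,0,0,0,10],[8,-30,0,0,0,0,10],[8,-30,0,0,0,0,10],[8,-30,0,0,0,0,10],[8,-30,0,0,0,0,10],[7,-25,0,0,0,0,10],[4.5,-18,0,0,0,0,10],[2,-9,0,0,0,0,10],[1,-4,0,0,0,0,10],[0,0,0,0,0,0.1,10],[0,0,0,0,0,0.12,10],[0,0,0,0,0,0.12,10],[0,0,0,0,0,0.12,10],[0,0,0,0,0,0.12,10],[0,0,0,0,0,0.1,10],[0,0,0,0,0,0.025,10],[0,0,0,0,0,0,10]]]'
python3 - <<'E'
from h import *
print(delta([.568,.0125,.30],np.radians(75)))
s=sense();print(s["orientation"],s["qpos"].round(2),s["opening"])
for n in ("side","scene"): cv2.imwrite(f"pics/d_{n}.png",snapshot(n))
w=snapshot("wrist");cv2.imwrite("pics/d_wrist.png",w)
E
```

```text
time_s: 31.45
ee_pos: [0.5688, 0.0107, 0.4596]
orientation: [3.14, 0.001, -0.261]
force: [0.4, -0.6, -4.3]
opening: 0.0218
(array([-1.1, -1.7, -4.4]), np.float64(0.0009607294940376931))
[ 3.14045437e+00  9.58242559e-04 -2.60839749e-01] [ 0.07  0.26 -0.2   1.71  0.06  1.18 -1.98] 0.021825670669557887
```

Joint 7 would run out for the full clockwise twist, so I turn the held cover half a turn counter-clockwise in the air (the cover fits either way round).

```bash
python3 -m pendant '[[[0,0,0,0,0,-0.06,10],[0,0,0,0,0,-0.12,10],[0,0,0,0,0,-0.12,10],[0,0,0,0,0,-0.12,10],[0,0,0,0,0,-0.12,10],[0,0,0,0,0,-0.12,10],[0,0,0,0,0,-0.12,10],[0,0,0,0,0,-0.12,10],[0,0,0,0,0,-0.12,10],[0,0,0,0,0,-0.12,10],[0,0,0,0,0,-0.12,10],[0,0,0,0,0,-0.12,10],[0,0,0,0,0,-0.12,10],[0,0,0,0,0,-0.12,10],[0,0,0,0,0,-0.12,10],[0,0,0,0,0,-0.12,10],[0,0,0,0,0,-0.12,10],[0,0,0,0,0,-0.12,10],[0,0,0,0,0,-0.12,10],[0,0,0,0,0,-0.12,10]]]'
python3 -m pendant '[[[0,0,0,0,0,-0.12,10],[0,0,0,0,0,-0.12,10],[0,0,0,0,0,-0.12,10],[0,0,0,0,0,-0.12,10],[0,0,0,0,0,-0.12,10],[0,0,0,0,0,-0.12,10],[0,0,0,0,0,-0.08,10],[0,0,0,0,0,0,10],[0,0,0,0,0,0,10]]]'
python3 - <<'E'
from h import *
s=sense();print(s["orientation"],s["qpos"].round(2),s["opening"],delta([.568,.0125,.30],np.radians(75)))
for n in ("side","scene"): cv2.imwrite(f"pics/e_{n}.png",snapshot(n))
# base neck from first pictures: bright mask outer contour near neck
for n in ("side","scene"):
    im=cv2.imread(f"pics/{n}0.png");c0=proj(n,[[.568,.0125,.038]])[0];g=cv2.cvtColor(im,6)
    x,y=c0.astype(int);sub=g[y-20:y+21,x-30:x+31];print(n,c0,np.percentile(sub,[5,50,80,90,97]))
    gl=proj(n,np.c_[.568+.041*np.cos(t:=np.linspace(0,6.28,9)),.0125+.041*np.sin(t),.038*np.ones(9)]);print(gl.min(0),gl.max(0))
    for dy in(-4,0,4): print(dy,g[y+dy,x-30:x+31].tolist())
E
```

```text
time_s: 33.27
ee_pos: [0.5688, 0.0115, 0.4602]
orientation: [-3.142, 0.0, 2.086]
force: [-1.2, 1.2, -3.5]
opening: 0.022
time_s: 34.02
ee_pos: [0.5689, 0.0114, 0.4602]
orientation: [-3.142, -0.0, 2.878]
force: [-0.4, 0.4, -3.4]
opening: 0.0219
[-3.14155044e+00 -7.92687563e-05  2.87761832e+00] [ 0.47  0.33 -0.72  1.69  0.23  1.21  1.  ] 0.021877255240976074 (array([ 1.1,  0.8, -3.8]), np.float64(-0.0021749378043349754))
side [252.07576422 237.65965703] [ 72. 113. 149. 153. 205.]
[235.13802003 225.0174146 ] [268.67290091 251.19267389]
-4 [148, 149, 147, 150, 144, 145, 148, 147, 147, 120, 86, 72, 74, 102, 200, 151, 97, 88, 91, 89, 90, 90, 85, 88, 89, 84, 82, 85, 82, 78, 80, 81, 81, 84, 94, 84, 87, 86, 87, 89, 86, 84, 83, 88, 177, 175, 100, 75, 73, 83, 109, 140, 149, 148, 146, 145, 149, 147, 150, 152, 152]
0 [146, 147, 145, 148, 144, 145, 107, 76, 73, 73, 75, 71, 108, 210, 114, 91, 86, 89, 81, 75, 74, 75, 73, 72, 75, 73, 72, 76, 71, 75, 75, 73, 72, 71, 74, 77, 74, 72, 77, 76, 77, 77, 80, 81, 82, 153, 207, 112, 73, 69, 72, 74, 76, 113, 150, 153, 152, 150, 152, 154, 153]
4 [145, 149, 151, 
[... 528 characters left out ...]
, 100, 102, 103, 102, 101, 104, 116, 136, 156, 157, 132, 97, 82, 100, 128, 137, 135, 136, 138, 136, 138, 138, 137, 135, 138, 136, 138, 138]
0 [136, 135, 132, 136, 135, 136, 135, 135, 135, 137, 135, 134, 127, 114, 98, 95, 128, 151, 137, 106, 94, 96, 96, 98, 96, 98, 94, 93, 91, 92, 93, 92, 94, 93, 96, 100, 99, 99, 97, 98, 98, 94, 98, 126, 154, 158, 132, 120, 127, 135, 136, 135, 135, 136, 136, 137, 136, 138, 137, 137, 136]
4 [137, 135, 138, 137, 137, 139, 138, 136, 131, 124, 107, 86, 78, 81, 80, 82, 88, 118, 148, 146, 116, 92, 81, 78, 78, 78, 82, 81, 80, 82, 79, 83, 81, 79, 79, 80, 81, 80, 78, 79, 84, 90, 111, 138, 149, 125, 89, 77, 84, 89, 108, 126, 134, 139, 138, 137, 135, 138, 138, 138, 135]
```

```bash
cat > ef.py <<'E'
from h import *
def ef(n,im,c,z,r,half=80,win=8,it=3):
    g=cv2.GaussianBlur(cv2.cvtColor(im,6),(3,3),0).astype(np.float32)
    o=T_cam(n)[:3,3];c=np.array(c,float);rr=np.arange(-win,win+.01,.25)/1000
    for _ in range(it):
        a0=np.arctan2(o[1]-c[1],o[0]-c[0]);th=a0+np.radians(np.arange(-half,half+1,4));E=[];S=[]
        for t in th:
            P=np.c_[c[0]+(r+rr)*np.cos(t),c[1]+(r+rr)*np.sin(t),np.full(len(rr),z)]
            u=proj(n,P).astype(np.float32);v=cv2.remap(g,u[:,0].reshape(1,-1),u[:,1].reshape(1,-1),1)[0]
            d=np.gradient(v);k=np.argmax(abs(d));E.append(rr[k]);S.append(d[k])
        E=np.array(E);A=np.c_[np.cos(th),np.sin(th)];ok=np.ones(len(E),bool)
        for _ in range(6):
            x=np.linalg.lstsq(A[ok],E[ok],rcond=None)[0];res=E-A@x;ok=abs(res-np.median(res))<.0025
        c=c+x
    return c,ok.mean(),res[ok].std()*1000
E
python3 - <<'E'
from ef import *
zr=.4602-.3112+.0005
for n in ("side","scene"):
    b=cv2.imread(f"pics/{n}0.png");e=cv2.imread(f"pics/{n.join(['e_','.png'])}")
    print(n,"flange",ef(n,b,[.568,.0125],0,.063,half=60,win=6))
    print(n,"rim",ef(n,e,[.568,.0125],zr,.061,half=60,win=8))
E
```

```text
side flange (array([0.56985112, 0.01111496]), np.float64(0.9032258064516129), np.float64(0.8799006065074))
side rim (array([0.5746643 , 0.00418678]), np.float64(0.7419354838709677), np.float64(0.5562907157947354))
scene flange (array([0.56823735, 0.01189782]), np.float64(0.8387096774193549), np.float64(0.991767995806161))
scene rim (array([0.56559593, 0.02122026]), np.float64(0.8387096774193549), np.float64(0.9230456766285767))
```

Run:
```python
from ef import *
for z in (.1535,.1575,.1585,.1595):
    r=[ef(n,cv2.imread(f"pics/e_{n}.png"),[.569,.0122],z,.061,half=60,win=5) for n in ("side","scene")]
    print(z,[(x[0].round(4),round(x[1],2),round(x[2],2)) for x in r],(r[0][0]+r[1][0])/2)
```

```text
0.1535 [(array([0.573 , 0.0074]), np.float64(1.0), np.float64(0.71)), (array([0.5679, 0.0158]), np.float64(0.9), np.float64(0.92))] [0.57044987 0.01158544]
0.1575 [(array([0.5715, 0.0103]), np.float64(1.0), np.float64(0.7)), (array([0.5704, 0.0107]), np.float64(0.87), np.float64(1.03))] [0.57093214 0.01050901]
0.1585 [(array([0.5709, 0.0111]), np.float64(1.0), np.float64(0.8)), (array([0.5711, 0.0091]), np.float64(0.9), np.float64(1.02))] [0.5709936  0.01009314]
0.1595 [(array([0.5707, 0.0118]), np.float64(1.0), np.float64(0.74)), (array([0.5716, 0.0084]), np.float64(0.94), np.float64(1.16))] [0.57114211 0.01007721]
```

Fixed cameras put the cover rim about 2 mm off the base axis in x and 1 mm in y. I correct for that and lower.

```bash
python3 -m pendant '[[[1.7,0.6,0,0,0,0,10],[0,0,10,0,0,0,10],[0,0,20,0,0,0,10],[0,0,20,0,0,0,10],[0,0,20,0,0,0,10],[0,0,15,0,0,0,10],[0,0,8,0,0,0,10],[0,0,3,0,0,0,10],[0,0,0,0,0,0,10],[0,0,0,0,0,0,10]]]'
python3 - <<'E'
from ef import *
s=sense();print(s["ee_pos"],s["force"].round(1),s["ft_torque"].round(2));z=s["ee_pos"][2]-.3112+.0095
for n in("side","scene"):
    im=snapshot(n);cv2.imwrite(f"pics/f_{n}.png",im);x=ef(n,im,[.569,.0122],z,.061,half=60,win=5);print(n,x)
E
```

```text
time_s: 34.95
ee_pos: [0.5677, 0.0131, 0.365]
orientation: [3.141, 0.001, 2.88]
force: [0.2, 0.1, -3.6]
opening: 0.0219
[0.56774073 0.01308732 0.36496052] [ 0.2  0.1 -3.6] [ 0.05 -0.18  0.05]
side (array([0.57060665, 0.01254419]), np.float64(1.0), np.float64(0.6913571465446532))
scene (array([0.56985461, 0.01137975]), np.float64(0.9032258064516129), np.float64(1.2703061671782383))
```

```bash
python3 -m pendant '[[[0.7,-0.4,3,0,0,0,10],[0,0,5,0,0,0,10],[0,0,5,0,0,0,10],[0,0,4,0,0,0,10],[0,0,3,0,0,0,10],[0,0,2,0,0,0,10],[0,0,0,0,0,0,10],[0,0,0,0,0,0,10]]]'
python3 -c "
from h import *
s=sense();print(s['ft_torque'].round(2),'origin',s['ee_pos'][2]-.3112)"
```

```text
time_s: 35.72
ee_pos: [0.5666, 0.0127, 0.3421]
orientation: [-3.142, -0.0, 2.88]
force: [-0.5, 0.2, -3.8]
opening: 0.0219
[ 0.07 -0.12 -0.  ] origin 0.03093895093403981
```

```bash
python3 -m pendant '[[[0,0,3,0,0,0,10],[0,0,4,0,0,0,10],[0,0,4,0,0,0,10],[0,0,2,0,0,0,10],[0,0,2,0,0,0,10],[0,0,0,0,0,0,10],[0,0,0,0,0,0,10]]]'
python3 -c "
from h import *
s=sense();print(s['ft_torque'].round(2),'origin',s['ee_pos'][2]-.3112)"
```

```text
time_s: 36.3
ee_pos: [0.5666, 0.0127, 0.3271]
orientation: [-3.142, -0.0, 2.88]
force: [-0.0, 0.7, -4.0]
opening: 0.0217
[ 0.04 -0.15 -0.03] origin 0.01592882884681107
```

```bash
python3 -m pendant '[[[0,0,2,0,0,0,10],[0,0,2,0,0,0,10],[0,0,1.5,0,0,0,10],[0,0,0,0,0,0,10],[0,0,0,0,0,0,10]]]'
python3 -c "
from h import *
s=sense();print(s['ft_torque'].round(2),'origin',s['ee_pos'][2]-.3112)"
```

```text
time_s: 36.72
ee_pos: [0.5665, 0.0126, 0.3216]
orientation: [-3.142, -0.0, 2.88]
force: [-1.1, 0.1, -4.4]
opening: 0.0216
[ 0.08 -0.11  0.02] origin 0.010405126140781484
```

```bash
python3 -m pendant '[[[0,0,0.7,0,0,0,10],[0,0,0.5,0,0,0,10],[0,0,0,0,0,0,10],[0,0,0,0,0,0,10]]]'
python3 -c "
from h import *
s=sense();print(s['force'],'origin',s['ee_pos'][2]-.3112)"
```

```text
time_s: 37.05
ee_pos: [0.5667, 0.0129, 0.3211]
orientation: [3.141, 0.001, 2.88]
force: [-1.5, 0.6, 1.2]
opening: 0.0216
[-1.46964502  0.5579975   1.16802178] origin 0.009924267942255593
```

```bash
python3 -m pendant '[[[0,0,0,0,0,0.05,10],[0,0,0,0,0,0.08,10],[0,0,0,0,0,0.08,10],[0,0,0,0,0,0.08,10],[0,0,0,0,0,0.08,10],[0,0,0,0,0,0.08,10],[0,0,0,0,0,0.05,10],[0,0,0,0,0,0,10]]]'
python3 -c "
from h import *
s=sense();print(s['ft_torque'].round(2),s['qpos'].round(2))"
```

```text
time_s: 37.72
ee_pos: [0.5668, 0.0125, 0.3211]
orientation: [3.141, 0.001, 2.379]
force: [0.2, -1.0, 1.5]
opening: 0.0216
[-0.2   0.09 -0.16] [ 0.32  0.44 -0.55  1.86  0.28  0.92  0.46]
```

```bash
python3 -m pendant '[[[0,0,0,0,0,0.05,10],[0,0,0,0,0,0.08,10],[0,0,0,0,0,0.08,10],[0,0,0,0,0,0.08,10],[0,0,0,0,0,0.08,10],[0,0,0,0,0,0.08,10],[0,0,0,0,0,0.08,10],[0,0,0,0,0,0.08,10],[0,0,0,0,0,0.05,10],[0,0,0,0,0,0,10]]]'
python3 -c "
from h import *
s=sense();print(s['ft_torque'].round(2),s['qpos'].round(2))"
python3 -m pendant '[[[0,0,0,0,0,0.04,10],[0,0,0,0,0,0.03,10],[0,0,0,0,0,0.03,10],[0,0,0,0,0,0,10],[0,0,0,0,0,0,10]]]'
python3 -c "
from h import *
s=sense();print(s['ft_torque'].round(2),s['qpos'].round(2))"
```

```text
time_s: 38.55
ee_pos: [0.5668, 0.0128, 0.3211]
orientation: [3.141, 0.0, 1.72]
force: [-0.7, 0.1, 1.0]
opening: 0.0214
[-0.12  0.28 -0.18] [ 0.21  0.41 -0.4   1.86  0.2   0.9  -0.13]
time_s: 38.97
ee_pos: [0.5669, 0.0126, 0.3211]
orientation: [3.141, 0.0, 1.622]
force: [-0.1, -0.2, 3.5]
opening: 0.0217
[-0.18  0.31 -0.01] [ 0.2   0.41 -0.38  1.87  0.19  0.9  -0.22]
```

```bash
python3 -m pendant '[[[0,0,0,0,0,0.02,10],[0,0,0,0,0,0.02,10],[0,0,0,0,0,0,10],[0,0,0,0,0,0,10]]]'
python3 -c "
from h import *
s=sense();print(s['ft_torque'].round(2))"
python3 -m pendant '[[[0,0,0,0,0,0.02,10],[0,0,0,0,0,0.02,10],[0,0,0,0,0,0,10],[0,0,0,0,0,0,10]]]'
python3 -c "
from h import *
s=sense();print(s['ft_torque'].round(2))"
```

```text
time_s: 39.3
ee_pos: [0.5674, 0.0126, 0.3212]
orientation: [3.139, 0.0, 1.581]
force: [2.6, -1.7, 4.2]
opening: 0.0216
[-0.37 -0.48  0.43]
time_s: 39.63
ee_pos: [0.5674, 0.0128, 0.3212]
orientation: [3.138, 0.001, 1.543]
force: [4.7, -1.9, 5.1]
opening: 0.0219
[-0.47 -0.7   1.27]
```

The stop is reached: torque rises sharply near yaw 1.59. Releasing, lifting clear and checking.

```bash
python3 -m pendant '[[[0,0,0,0,0,0,24],[0,0,0,0,0,0,35],[0,0,0,0,0,0,60],[0,0,0,0,0,0,60],[0,0,0,0,0,0,60],[0,0,-10,0,0,0,60],[0,0,-25,0,0,0,60],[0,0,-30,0,0,0,60],[0,0,-30,0,0,0,60],[0,0,-15,0,0,0,60],[-20,0,0,0,0,0,60],[-25,0,0,0,0,0,60],[0,0,0,0,0,0,60],[0,0,0,0,0,0,60]]]'
python3 - <<'E'
from h import *
s=sense();print(s["orientation"],s["force"].round(1))
w=snapshot("wrist");cv2.imwrite("pics/z_wrist.png",w)
a=snapshot("side");b=snapshot("scene")
cv2.imwrite("pics/z.png",np.vstack([np.hstack([cv2.resize(x,(400,300)) for x in (a,b)]),np.hstack([cv2.resize(w[0:240,100:420],(400,300)),cv2.resize(a[160:310,170:370],(400,300))])]))
E
```

```text
time_s: 40.8
ee_pos: [0.5649, -0.0339, 0.4309]
orientation: [-3.141, 0.0, 1.536]
force: [0.6, 0.9, 1.2]
opening: 0.0602
[-3.14127431e+00  3.78707220e-04  1.53610415e+00] [0.6 0.9 1.2]
```

View pics/z.png

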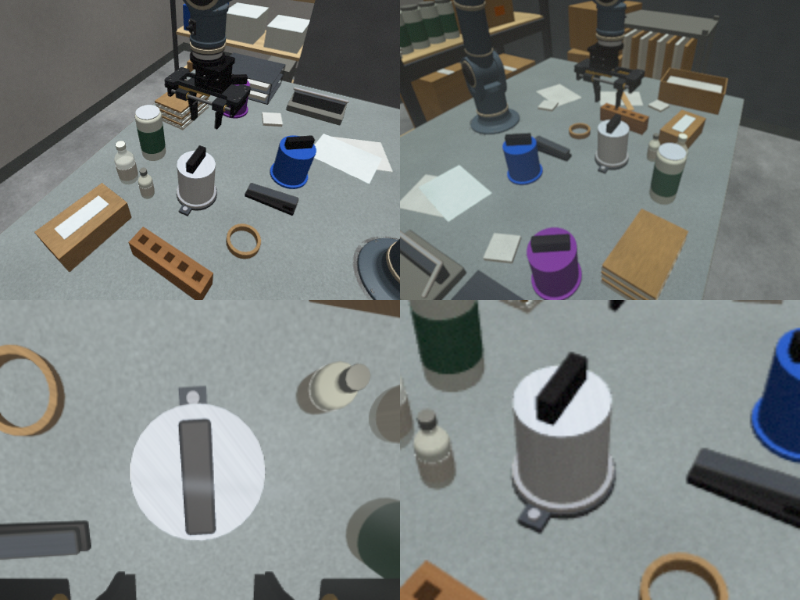

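Run:
```python
from h import *
p=cast("wrist",np.array([(195,120),(200.5,233)])/1.25+[100,0],.17);d=p[0]-p[1];print(p.round(4),p.mean(0),np.degrees(np.arctan2(d[1],d[0])))
w=cv2.imread("pics/z_wrist.png");g=cv2.cvtColor(w,6);m=np.zeros_like(g);m[85:200,230:285]=(g[85:200,230:285]<125)*255
c=max(cv2.findContours(m,0,2)[0],key=cv2.contourArea);r=cv2.minAreaRect(c);b=cv2.boxPoints(r);print(r)
P=cast("wrist",b,.17);e=[P[(i+1)%4]-P[i] for i in range(4)];l=max(e,key=np.linalg.norm);print(np.linalg.norm(l),np.degrees(np.arctan2(l[1],l[0]))%180,P.mean(0))
u=cast("wrist",np.array([(193,97)])/1.25+[100,0],.014);print("ear",u,np.degrees(np.arctan2(*(u[0]-[.5685,.0122,0])[[1,0]])))
```

```text
[[ 0.568   0.0571  0.17  ]
 [ 0.5697 -0.0199  0.17  ]] [0.56882803 0.0185781  0.17      ] 91.27299310275411
((257.8871765136719, 141.19454956054688), (91.69609069824219, 25.575098037719727), 86.42366790771484)
0.07808731500022749 91.36469377364057 [0.56857563 0.01855097 0.17      ]
ear [[0.56715124 0.09020953 0.014     ]] 90.99052512848876
```

The handle lies at 91.3°, and the ear line measures 91.0–91.7°. The cover is down on the flange and the arm is clear, so I hand in.

```bash
python3 -c "
from station import *
print(finish_job())"
```

```text
the job is handed in; nothing more can be done
None
```

The job is done and handed in at about 41 s of robot time. The white cup stands in the base with all three markers in it (three were in the organiser; its wells are now empty). The grey metal cover is down on the flange and twisted clockwise to its stop.

**Checks that agreed**
- **Seating:** the cover touched down with its origin 9.9 mm above the table; 10 mm was expected.
- **Lock:** twist torque rose from about 0 to 1.3 N·m at the stop. After release the handle measured 91.3–91.4° in world yaw, against 90.7–91.7° for the line of the ears.
- **Last pictures:** the other things, including the blue and purple look-alikes, appear to be where they started. The gripper is clear of everything.

**Checks that disagreed**
- **Cover position:** the final wrist view put the handle's centre about 6 mm further in +y than the base axis. The ear in the same picture reads about 5 mm off the same way, so I took it as camera bias.
- **Before lowering:** the wrist and fixed cameras differed by about 3 mm on the cover's position. I followed the fixed cameras, and it went down without catching.

I pushed the twist slightly past first contact with the stop, so the handle may have slipped a little in the fingers. The handle angle above was measured after release.

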